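# Hang the coupon hanger on the retaining peg

## Task

Take the steel coupon hanger out of its slotted holder and hang it by its eye on the peg of the drying stand: slide the eye along the peg, under the gravity keeper, and push gently against the sprung collar until the keeper has dropped in front of the eye and holds it there. Let go so that it hangs upright, caught between keeper and collar; do not force anything (push and pull with no more than about 10 N) and leave the jar, the beaker and the weight where they stand.

Things in the scene. Friction and masses are not known exactly. Their poses are not given: they have to be found in the camera images.
- hanger: Loose flat upright steel frame, 0.11 to 0.2 kg, same front and back. Origin: centre of its bottom edge; x thickness, y width, z up. Bottom part: solid coupon 8 mm thick, 50 wide, z 0 to 52 mm. Above it a frame 5 mm thick, 48 wide: eye z 52 to 77, eye bar z 77 to 85, window 34 mm wide z 85 to 136. Centre of mass below the eye, so it hangs upright.
- grip (a point): Centre of the hanger's black grip bar on top, 12 mm thick (x), 52 wide (y), 30 high (z 136 to 166 mm of the hanger), 151 mm above the hanger's origin; axes as the hanger's. Grasp it from above across its 12 mm.
- eye (a point): Point of the hanger that comes to rest on the peg: middle of the underside of the eye bar, 77 mm above the hanger's origin; axes as the hanger's. The eye below it is a rectangular hole 20 mm wide (y), 25 high; the bar above it is 8 mm high, 5 thick.
- holder: Fixed grey block 54 x 86 x 35 mm (x, y, z) on the bench, origin at the centre of its underside. The hanger stands in its slot (10 x 52 mm, floor 8 mm above the bench, 27 mm deep), with the same axes; pull it straight up.
- stand: Fixed drying stand; origin on the bench under the peg's line; x inward along the peg, z up. Base 120 x 100 x 10 mm (x -50 to +70), post and rail x +28 to +105. Peg, collar and keeper ride together on a block clamped anywhere on the rail: all stand up to 22 mm nearer or farther in x than nominal. That shift is not reported; find it by touch or sight. Block top 18 mm above the peg's axis.
- peg (a point): Nominal tip of the steel peg, on its axis (y = 0, 110 mm above the bench, x = -43 mm of the stand; true x up to 22 mm off), axes as the stand's. The peg is a level round bar 10 mm thick with a round end, pointing to -x, toward the robot.
- catch (a point): Nominal place on the peg's axis of the keeper's inner face, stand x = -15 mm (off as the peg is). Keeper: 12 mm wide steel flap above the peg, hinged behind, falls by its weight (0.5 N to lift). Its underside is a ramp, 6 mm above the axis here, 29 mm at 34 mm farther out: an eye bar pushed inward lifts it. Its top: 33 mm above the axis, 55 lifted; it passes through the window.
- collar (a joint): Steel disc 24 mm wide round the peg just inside the keeper (free face 1 mm inward of the catch). Value: how far it is pressed inward, m: 0 free, 0.009 hard stop. Spring: 1 N at 0, 1 N more per mm. The keeper can drop once the hanger's 5 mm frame is wholly inside the catch: collar in 4 to 5 mm, about 6 N. Caught and let go, it stays in 3 to 4 mm.
- beaker: Clear beaker 56 mm wide, 70 mm high, bystander; origin under its centre.
- jar_2: Jar with a black lid, 58 mm wide, 76 mm high, bystander; origin under its centre.
- weight_200: Small steel knob weight, 32 mm wide, 42 mm high, bystander; origin under its centre.

How it is judged:
By the outcome, as a careful person would: the job done as asked, in the order asked, and still so for the second after the job is handed in, with the robot touching nothing.
It also fails if it takes over 61 s, if anything falls off the work surface, if the arm or the gripper's body presses on something with over 40 N, if the wrist force passes 120 N, or if a joint passes its speed limit or range.

## Robot

A 6-joint arm with a two-finger parallel gripper is mounted at the origin on a cart in front of the work surface, level with it; the furniture and walls round the work are solid. World frame = base frame: x ahead of the robot, y to its left, z up, the work surface at z = 0. Lengths are in mm, angles in rad, forces in N, time in s.
With the tool pointing down it reaches from about 400 to 925 mm from the base axis. Payload 3.4 kg.
Tool frame: the origin (TCP) lies midway between the tips of the shut fingers; the grasp point (between the pads) lies 19 mm behind it; z points along the fingers, y is the line along which they close (so a half turn about z gives the same grasp; the last joint's range is limited). The gripper opens to 85 mm and grips with 20 to 120 N. Pads are 22 mm wide; open, the fingers measure 114 mm over their backs; the gripper's body (76 mm by 85 mm) begins 54 mm behind the grasp point. The pads swing forward as they close: fully open they stand 13 mm farther back than shut.
Start: joints at [1.204, 0.307, 1.506, -0, 1.328, -0.073], TCP at [165.988, 550.526, 231.305] pointing down, gripper open.
Joint ranges: [-3.12, 3.12], [-1.05, 2.28], [0.14, 2.33], [-1.42, 4.57], [0.1, 2.73], [-2.68, 2.68]. Speed limits (rad/s): [2.57, 2.57, 3.14, 3.14, 3.14, 3.14].

## Interface

Orientations are given as [roll, pitch, yaw] about the fixed x, y, z axes, in that order (R = Rz(yaw) Ry(pitch) Rx(roll)).
In Python, from bench import bot gives the robot as it stands. The module is installed in compiled form; this text tells all that it offers.
- The arm moves only by the tool servo_tool, never from a script. Its arguments are lists of equal length, an entry for each row: "delta_pos": the shift along the world's x, y, z in units of 50 mm (1.0 is 50 mm), a list of three; "turn": the turn about the world's z in units of 6 degrees (1.0 is 6 degrees). A call has exactly 8 rows; each row shifts and turns the commanded pose from where the row before left it; what a row does not reach is not made up. A row lasts 1/8 s, in which the tool goes at most 62.5 mm and 10.7 degrees, less where a joint would pass 70% of its speed; a pose out of reach is approached as far as the arm can. A call is refused whole if a number of a shift passes 1 or a number of a turn 1, either way. A call with a gripper value outside its range is refused whole. "claw" is the finger opening in mm, from 0 to 85.4, set as the call begins (left out, the last holds). The fingers move at their own pace and stop on an object; "newtons" is the grip in N (left out, the last holds). Time passes only in rows, so rows that do not move let the fingers close, or fill a call up. It gives the time, the measured TCP pose, the force and the opening at its end, in the units of the state.
- bot.observe(): the state, without advancing time (a new reading comes with each control period).
- bot.capture(name): name is "scene" or "top" or "wrist"; returns the picture (420x560x3 uint8, blue, green, red); there is no depth.
- bot.camera_info(name): a dict with "camera_matrix" (3x3 intrinsics, pixels), "rvec" (rotation vector, rad) and "tvec" (3), from world to camera coordinates, as OpenCV has them. Camera axes: x right, y down, z forward; pixel columns grow to the right and rows downward; lengths in mm; the calibration is good to about 2 mm. The wrist camera is an equidistant fisheye: a pixel r from the principal point sees the ray r / f radians off the axis. A picture is of the moment at which its call begins: read the wrist's pose just before it. camera_info takes no time and is no camera call; for the wrist camera it gives the pose at the moment of the call.
- bot.sign_off(): hands the job in, once; it reports no verdict.
The state is a dict: "time": time; "joint_pos": joint angles; "joint_vel": joint speeds; "effort": joint torques, N m; "ee_pos": TCP position; "tcp_rot": TCP orientation; "ft_force": force on the tool from outside, world axes, zero at the start; "torque": the same for the moment, N m; "grip_width": finger opening in mm.
Only numpy, scipy, OpenCV 4.12 (cv2) and the standard library are available. Lean on these libraries where they do the work, as an engineer would, in place of code of your own. Each camera call takes 0.05 s, during which the arm holds its last target. There are 200 camera calls.

## Working session

There is one attempt and no reset: what is moved stays moved. The work goes in short steps, Python scripts to look and compute and a tool call to move; the robot and the scene stay as the last step left them, time stands still between calls to the robot, and variables do not carry over. Pictures are saved under pics/ and viewed, on a budget of 10 in all, crops included, one or two more only if the job needs it, and the job is handed in when it is done.

Besides the shell and the picture viewer there is one more tool, called after "Call:" as name([rows], argument=value, ...), one row to a line, values as JSON. servo_tool: Moves the arm, as the interface text tells. Its arguments: {"type":"object","properties":{"delta_pos":{"type":"array"},"turn":{"type":"array"},"claw":{"type":"number"},"newtons":{"type":"number"}},"required":["delta_pos","turn"]}

```bash
mkdir -p pics
python3 - <<'E'
from bench import bot
import cv2,numpy as np
print(bot.observe())
for n in("scene","top"):
    cv2.imwrite(f"pics/{n}0.png",bot.capture(n)); i=bot.camera_info(n)
    R=cv2.Rodrigues(np.array(i["rvec"],float))[0]; print(n,i, -R.T@np.array(i["tvec"]).ravel())
E
```

```text
{'time': 0.0, 'joint_pos': array([ 1.20450104e+00,  3.07575627e-01,  1.50765589e+00, -2.47785595e-05,
        1.32841989e+00, -7.35519586e-02]), 'joint_vel': array([ 0.00124571, -0.00014021, -0.00144694, -0.00032659, -0.00034213,
       -0.00139099]), 'effort': array([ 2.08073565e-03, -4.57553923e+01, -2.51917344e+01,  5.60475894e-05,
        1.30922665e-02,  2.35864661e-05]), 'ee_pos': array([165.74407138, 549.86699044, 230.38615095]), 'tcp_rot': array([-3.13953770e+00, -1.27311949e-04,  2.84885517e+00]), 'ft_force': array([ 0.34841194, -0.70961269, -0.12620211]), 'torque': array([-0.01476917, -0.04828044,  0.02155568]), 'grip_width': 85.66589467374227}
scene {'camera_matrix': array([[425.75619999,   0.        , 283.38253918],
       [  0.        , 425.75619999, 204.6692641 ],
       [  0.        ,   0.        ,   1.        ]]), 'rvec': array([ 1.90667348, -0.93751237,  0.53296902]), 'tvec': array([-312.3307506 ,  307.40204419,  664.38379122])} [-141.08594712 -517.64484123  587.86980741]
top {'camera_matrix': array([[382.23113684,   0.        , 283.41659458],
       [  0.        , 382.23113684, 209.17996029],
       [  0.        ,   0.        ,   1.        ]]), 'rvec': array([ 2.07402357, -2.1516855 ,  0.21848496]), 'tvec': array([ 27.47413934, 536.36248527, 985.70321862])} [ 324.3973358    12.01020869 1074.5568866 ]
```

View pics/scene0.png

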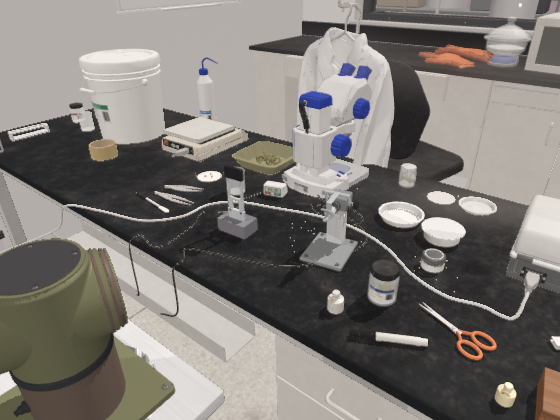

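View pics/top0.png

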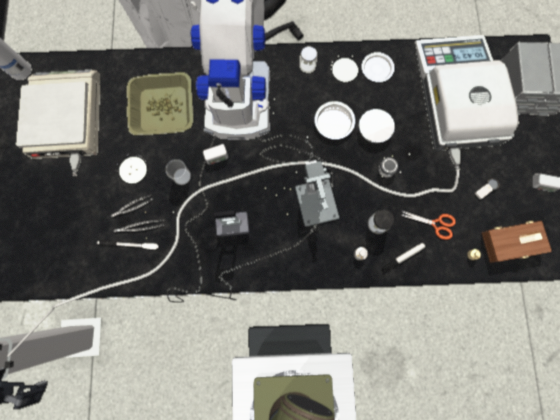

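The scene view shows the holder with the hanger at about (238,205) and the stand at about (332,235). In the top view the holder is at (232,225) and the stand at (317,200). I'll enlarge both.

Run:
```python
import cv2,numpy as np
t=cv2.imread("pics/top0.png");s=cv2.imread("pics/scene0.png")
z=lambda a,f:cv2.resize(a,None,fx=f,fy=f,interpolation=cv2.INTER_CUBIC)
cv2.imwrite("pics/c1.png",z(t[150:250,205:345],5.7))
cv2.imwrite("pics/c2.png",z(s[155:275,210:370],5))
```

```text
(no output)
```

View pics/c1.png

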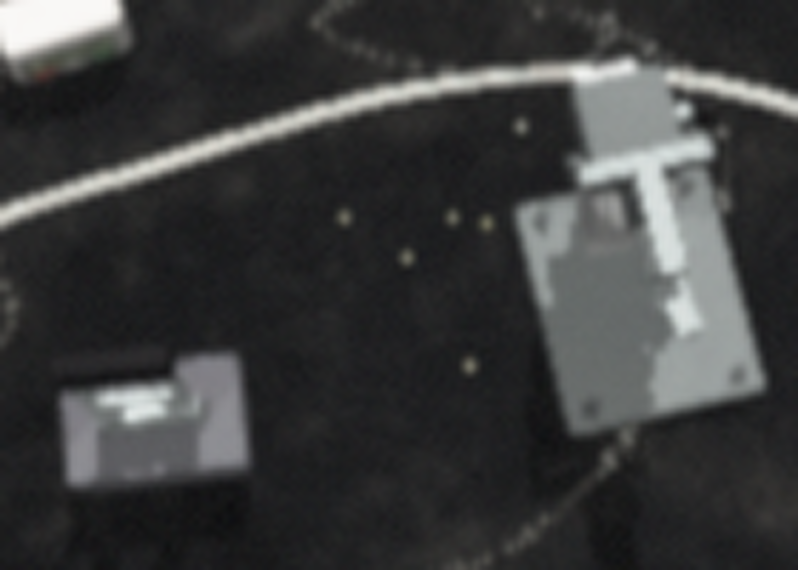

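View pics/c2.png

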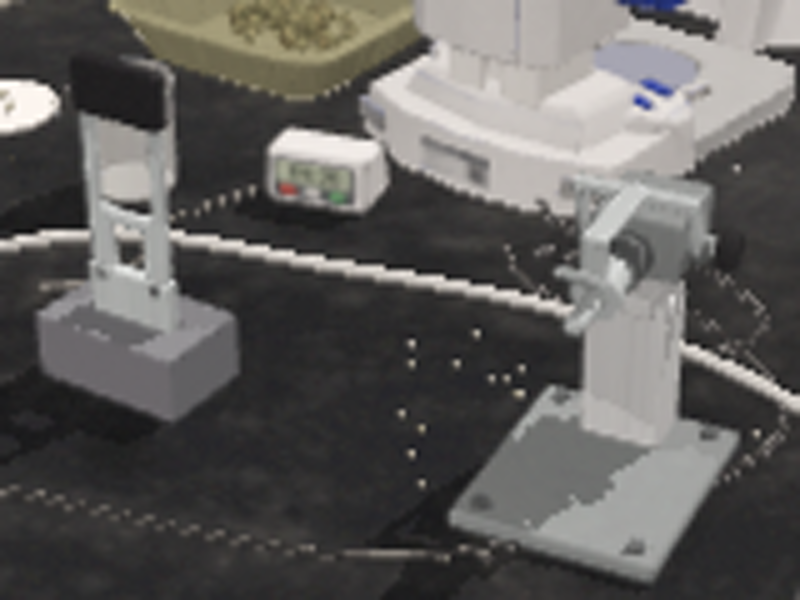

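```bash
cat > h.py <<'E'
import cv2,numpy as np
from scipy.optimize import least_squares
from bench import bot
C={n:bot.camera_info(n) for n in("scene","top")}
def proj(n,P):
    c=C[n]; return cv2.projectPoints(np.array(P,float).reshape(-1,1,3),np.array(c["rvec"]),np.array(c["tvec"]),c["camera_matrix"],None)[0].reshape(-1,2)
T=lambda u,v:(u/5.7+205-.4,v/5.7+150-.4)
S=lambda u,v:(u/5+210-.4,v/5+155-.4)
def pose(p,L):
    c,s=np.cos(p[2]),np.sin(p[2]); L=np.array(L,float).reshape(-1,3)
    return np.c_[p[0]+c*L[:,0]-s*L[:,1],p[1]+s*L[:,0]+c*L[:,1],L[:,2]]
def fit(obs,p0):
    f=lambda p:np.concatenate([(proj(n,pose(p,l))-uv).ravel() for n,l,uv in obs])
    r=least_squares(f,p0,loss="soft_l1"); print(r.x.round(3),np.degrees(r.x[2]).round(2),r.fun.reshape(-1,2).round(1).tolist()); return r.x
def ray(n,uv,z):
    c=C[n];R=cv2.Rodrigues(np.array(c["rvec"]))[0];o=-R.T@np.array(c["tvec"])
    d=R.T@np.linalg.inv(c["camera_matrix"])@[*uv,1];return o+d*(z-o[2])/d[2]
E
python3 - <<'E'
from h import *
print(ray("top",T(155,430),35),ray("top",T(640,300),10))
st=fit([("top",(-50,50,10),T(570,437)),("top",(-50,-50,10),T(767,388)),("top",(70,50,10),T(515,203)),
 ("scene",(-50,50,10),S(450,518)),("scene",(-50,-50,10),S(655,575)),("scene",(70,-50,10),S(740,435))],[500,-60,-.1])
ho=fit([("top",(27,-43,35),T(243,352)),("top",(-27,-43,0),T(250,468)),("top",(-27,43,0),T(68,488)),
 ("scene",(-27,43,35),S(38,315)),("scene",(-27,-43,35),S(172,358)),("scene",(27,-43,35),S(240,315)),
 ("scene",(-27,43,0),S(40,365)),("scene",(-27,-43,0),S(170,420)),("scene",(27,-43,0),S(238,372))],[470,120,0])
hg=[("top",S)]
def zz(n,uv):print((np.array(uv)+.4-([210,155] if n=="scene" else [205,150]))*(5 if n=="scene" else 5.7))
for x in(-65,-43,-21):
  for n in("scene","top"): print(x,n);zz(n,proj(n,pose(st,(x,0,110)))[0])
for L in[(6,26,174),(-6,26,174),(-6,-26,174),(6,-26,174),(-6,26,144),(-6,-26,144)]:
  for n in("scene","top"): print(L,n);zz(n,proj(n,pose(ho,L))[0])
E
```

```text
[501.9309403  151.45001927  35.        ] [563.18805567 -88.65677306  10.        ]
[ 5.5516e+02 -9.1904e+01  1.9800e-01] 11.33 [[0.8, -0.5], [0.5, 0.0], [0.3, 0.6], [-0.8, -0.8], [-0.2, -0.4], [0.0, -0.3]]
[5.11675e+02 1.53715e+02 5.30000e-02] 3.03 [[-1.4, -0.7], [-0.1, 0.0], [1.6, -0.8], [-0.2, -0.6], [-0.9, 0.9], [-0.9, 0.0], [0.6, 1.1], [0.3, 0.4], [0.1, 0.3]]
-65 scene
[540.45153197 369.45331425]
-65 top
[702.59517634 404.95425008]
-43 scene
[560.4770535  344.45879068]
-43 top
[690.15609837 358.24880352]
-21 scene
[579.76171659 320.38895733]
-21 top
[677.82754786 311.95835828]
(6, 26, 174) scene
[84.03644801 46.32191899]
(6, 26, 174) top
[ 42.47344039 345.05199743]
(-6, 26, 174) scene
[67.29461093 54.76099259]
(-6, 26, 174) top
[ 43.92802889 372.84485748]
(-6, -26, 174) scene
[150.32455228  79.63152598]
(-6, -26, 174) top
[167.13747363 361.97289829]
(6, -26, 174) scene
[166.80055629  70.75940692]
(6, -26, 174) top
[165.35701669 334.23223537]
(-6, 26, 144) scene
[ 72.38777315 111.32877465]
(-6, 26, 144) top
[ 56.73322116 385.91006633]
(-6, -26, 144) scene
[154.34901271 137.31637854]
(-6, -26, 144) top
[176.11445391 375.36432761]
```

Call:
servo_tool([
  [0.43,-0.5,0.1],
  [0.43,-0.5,0.1],
  [0.43,-0.5,0],
  [0.43,-0.5,0],
  [0.43,-0.5,0],
  [0.43,-0.5,0],
  [0.43,-0.5,0],
  [0.43,-0.5,0],
], turn=[-0.73,-0.73,-0.73,-0.73,-0.73,-0.73,-0.73,-0.73], claw=60)

```text
time: 1.1
ee_pos: [338.3, 349.4, 240.9]
tcp_rot: [-3.141, 0.0, 2.235]
ft_force: [-0.0, -0.3, 0.6]
grip_width: 59.5
```

Call:
servo_tool([
  [0.43,-0.5,0],
  [0.43,-0.5,0],
  [0.43,-0.5,0],
  [0.43,-0.5,0],
  [0.43,-0.5,0],
  [0.43,-0.5,0],
  [0.43,-0.46,0],
  [0,0,0],
], turn=[-0.83,-0.83,-0.83,-0.83,-0.83,-0.83,-0.83,0])

```text
time: 2.1
ee_pos: [489.6, 176.1, 240.8]
tcp_rot: [-3.141, 0.001, 1.626]
ft_force: [-0.8, 0.2, -0.0]
grip_width: 60.2
```

Run:
```python
from bench import bot
import cv2,numpy as np
o=bot.observe();print(o["time"],o["ee_pos"],o["tcp_rot"],o["grip_width"])
i=bot.camera_info("wrist");print(i)
np.savez("w1.npz",K=i["camera_matrix"],r=i["rvec"],t=i["tvec"])
cv2.imwrite("pics/w1.png",bot.capture("wrist"))
```

```text
2.1 [489.63703628 176.10143752 240.83460681] [-3.14131521e+00  5.25267895e-04  1.62603825e+00] 60.19653238255552
{'camera_matrix': array([[325.1922621 ,   0.        , 281.51237939],
       [  0.        , 325.1922621 , 212.74084372],
       [  0.        ,   0.        ,   1.        ]]), 'rvec': array([-2.8346766 , -0.07841201, -0.01290017]), 'tvec': array([-497.82177756,  100.71701416,  433.20848269])}
```

View pics/w1.png

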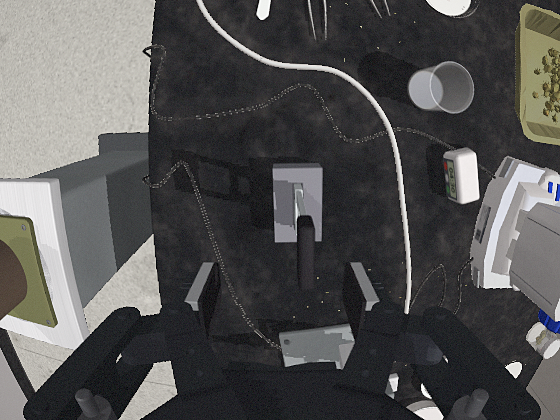

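The wrist view shows the holder top at (273..322, 163..242) and the black grip at about (298..314, 215..288). I'll enlarge it.

Run:
```python
import cv2
w=cv2.imread("pics/w1.png")[155:300,240:350]
cv2.imwrite("pics/w1c.png",cv2.resize(cv2.convertScaleAbs(w,alpha=1.8,beta=20),None,fx=4,fy=4,interpolation=cv2.INTER_CUBIC))
```

```text
(no output)
```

View pics/w1c.png

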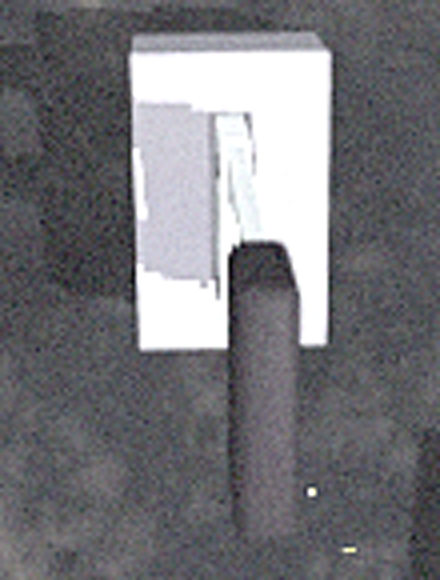

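Holder top face corners in the crop are (132,50), (330,50), (328,345) and (140,350). The grip top runs from (230,285)/(298,290) to (238,535)/(294,535).

```bash
cat >> h.py <<'E'
def wproj(f,P):
    c=np.load(f); return cv2.fisheye.projectPoints(np.array(P,float).reshape(-1,1,3),c["r"].reshape(3,1),c["t"].reshape(3,1),c["K"],np.zeros(4))[0].reshape(-1,2)
def wfit(f,Ls,uv,p0):
    g=lambda p:(wproj(f,pose(p,Ls))-uv).ravel()
    r=least_squares(g,p0,loss="soft_l1");print(r.x.round(3),np.degrees(r.x[2]).round(2),r.fun.reshape(-1,2).round(1).tolist());return r.x
E
python3 - <<'E'
from h import *
W=lambda l:np.array(l)/4+[240,155]-.4
wfit("w1.npz",[(-27,43,35),(27,43,35),(27,-43,35),(-27,-43,35)],W([(132,50),(330,50),(328,345),(140,350)]),[510,152,0])
wfit("w1.npz",[(-6,26,174),(6,26,174),(6,-26,174),(-6,-26,174)],W([(230,285),(298,290),(294,535),(238,535)]),[510,152,0])
E
```

```text
[5.08341e+02 1.53453e+02 7.70000e-02] 4.4 [[-0.0, 0.8], [0.2, -0.0], [-0.4, -0.3], [0.2, -0.5]]
[5.07402e+02 1.54091e+02 9.20000e-02] 5.27 [[-0.2, -0.6], [0.2, -2.5], [1.1, 1.6], [-1.0, 2.3]]
```

Call:
servo_tool([
  [0.39,-0.47,0],
  [0,0,0],
  [0,0,-0.35],
  [0,0,-0.35],
  [0,0,-0.35],
  [0,0,-0.3],
  [0,0,-0.3],
  [0,0,0],
], turn=[0.23,0,0,0,0,0,0,0], claw=50)

```text
time: 3.15
ee_pos: [506.7, 154.2, 157.5]
tcp_rot: [-3.139, 0.0, 1.653]
ft_force: [0.1, -0.3, -0.2]
grip_width: 50.2
```

Call:
servo_tool([
  [0,0,-0.3],
  [0,0,0],
  [0,0,0],
  [0,0,0],
  [0,0,0],
  [0,0,0],
  [0,0,0],
  [0,0,0],
], turn=[0,0,0,0,0,0,0,0], claw=30, newtons=30)

```text
time: 4.15
ee_pos: [508.0, 154.1, 143.8]
tcp_rot: [3.142, -0.0, 1.653]
ft_force: [-0.4, -0.4, -0.1]
grip_width: 29.7
```

Run:
```python
from bench import bot
import cv2,numpy as np
o=bot.observe();print(o["time"],o["ee_pos"],o["tcp_rot"],o["grip_width"])
i=bot.camera_info("wrist")
np.savez("w2.npz",K=i["camera_matrix"],r=i["rvec"],t=i["tvec"])
w=bot.capture("wrist")
cv2.imwrite("pics/w2.png",cv2.resize(cv2.convertScaleAbs(w[140:420,130:430],alpha=1.6,beta=15),None,fx=2.1,fy=2.1,interpolation=cv2.INTER_CUBIC))
```

```text
4.15 [508.00811838 154.0517211  143.84431752] [ 3.14151775e+00 -1.68017114e-05  1.65290397e+00] 29.7441770967347
```

View pics/w2.png

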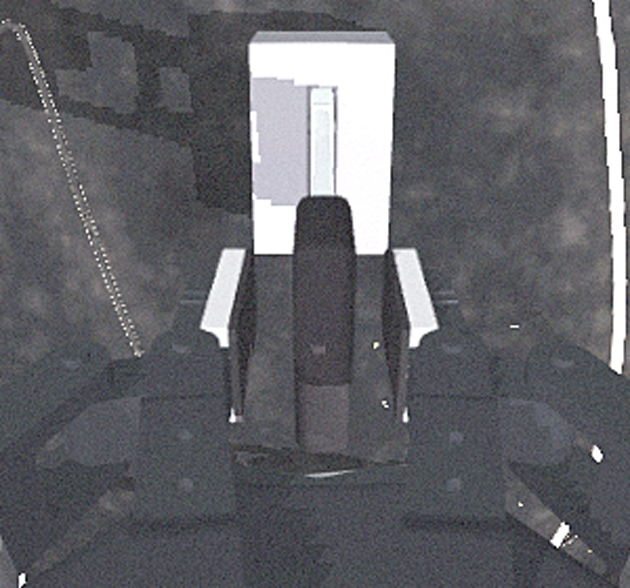

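The grip (295–355) sits centred between the pads (about 248–395). I'll close on it.

Call:
servo_tool([
  [0,0,0],
  [0,0,0],
  [0,0,0],
  [0,0,0],
  [0,0,0],
  [0,0,0],
  [0,0,0],
  [0,0,0],
], turn=[0,0,0,0,0,0,0,0], claw=5, newtons=40)

```text
time: 5.2
ee_pos: [508.2, 154.1, 143.9]
tcp_rot: [3.141, -0.0, 1.653]
ft_force: [1.0, 0.2, 0.2]
grip_width: 11.3
```

Call:
servo_tool([
  [0,0,0.05],
  [0,0,0.1],
  [0,0,0.1],
  [0,0,0.1],
  [0,0,0.15],
  [0,0,0.15],
  [0,0,0.15],
  [0,0,0.2],
], turn=[0,0,0,0,0,0,0,0])

```text
time: 6.2
ee_pos: [507.7, 154.0, 194.3]
tcp_rot: [-3.141, 0.0, 1.653]
ft_force: [-0.7, 0.1, -0.5]
grip_width: 11.5
```

Run:
```python
from h import *
for n,uv,z in[("top",(361,254),20),("scene",(335,302),20),("top",(378,220),70),("scene",(384,282),38),("top",(388,165),20),("scene",(432,260),20)]: print(n,uv,ray(n,uv,z).round())
```

```text
top (361, 254) [ 411. -201.   20.]
scene (335, 302) [ 410. -203.   20.]
top (378, 220) [ 495. -243.   70.]
scene (384, 282) [ 501. -259.   38.]
top (388, 165) [ 663. -299.   20.]
scene (432, 260) [ 654. -301.   20.]
```

Call:
servo_tool([
  [0,0,0.1],
  [-0.1,-0.5,0.1],
  [-0.1,-0.6,0],
  [-0.1,-0.7,0],
  [-0.1,-0.8,0],
  [-0.1,-0.8,0],
  [-0.1,-0.6,0],
  [-0.1,-0.5,0],
], turn=[0,0.1,0.2,0.2,0.2,0.2,0.21,0])

```text
time: 7.2
ee_pos: [472.7, -72.3, 204.0]
tcp_rot: [3.141, 0.0, 1.769]
ft_force: [0.6, -0.6, -0.8]
grip_width: 11.1
```

Call:
servo_tool([
  [-0.04,-0.3,0],
  [-0.04,-0.3,0],
  [-0.04,-0.17,0],
  [0,0,0],
  [0,0,0],
  [0,0,0],
  [0,0,0],
  [0,0,0],
], turn=[0,0,0,0,0,0,0,0])

```text
time: 8.2
ee_pos: [467.0, -109.2, 203.8]
tcp_rot: [3.142, -0.0, 1.77]
ft_force: [-0.0, -0.1, -1.9]
grip_width: 11.3
```

Run:
```python
from bench import bot
import cv2,numpy as np
o=bot.observe();print(o["time"],o["ee_pos"],o["tcp_rot"],o["grip_width"],o["ft_force"])
i=bot.camera_info("wrist")
np.savez("w3.npz",K=i["camera_matrix"],r=i["rvec"],t=i["tvec"])
w=bot.capture("wrist");cv2.imwrite("pics/w3full.png",w)
cv2.imwrite("pics/w3.png",cv2.resize(cv2.convertScaleAbs(w[150:400,240:540],alpha=1.3,beta=10),None,fx=2.4,fy=2.4,interpolation=cv2.INTER_CUBIC))
```

```text
8.2 [ 467.03138949 -109.24060686  203.81855574] [ 3.14156007e+00 -6.77089283e-05  1.76951191e+00] 11.283383741804549 [-1.92428811e-03 -1.29750330e-01 -1.92840603e+00]
```

View pics/w3.png

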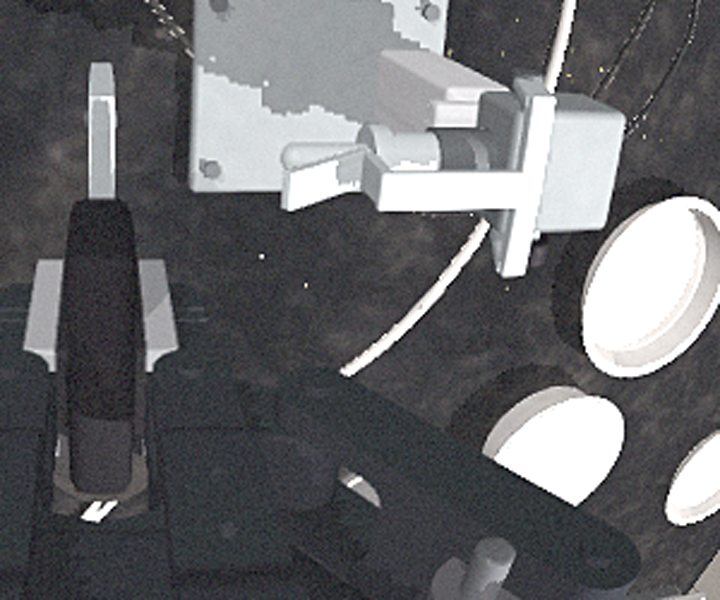

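The wrist view shows the base corner at (190,190), the base left edge at x about 193, the peg tip at (283,156), and the keeper's outer end from about (285,175) to (290,210). The collar's near rim is at about (365,150).

Run:
```python
from h import *
W=lambda l:np.array(l)/2.4+[240,150]-.3
inv=lambda p:((p+.3)-[240,150])*2.4
st=[555.16,-91.9,.198]
L=lambda s:[(-50,-50,10),(-43+s,0,110),(-49+s,6,143),(-49+s,-6,143),(-49+s,-6,139)]
uv=W([(190,190),(283,156),(283,172),(290,210),(290,210)])
for s in(0,10,20): print(s,inv(wproj("w3.npz",pose(st,L(s)))).round().tolist())
def g(p):
  a=(wproj("w3.npz",pose(p[:3],L(p[3])))-uv)[:4].ravel()
  b=(wproj("w3.npz",pose(p[:3],[(-50,45,10)]))-W([(195,0)]))[:,:1].ravel()
  return np.r_[a,b,(p[2]-.198)*100]
r=least_squares(g,[*st,15],loss="soft_l1");print(r.x.round(3),r.fun.round(1))
p=r.x
# hanger check
print(inv(wproj("w3.npz",pose([467,-109.2,.198],[(-4,25,203.8-135.8),(4,25,68),(-6,26,234),(6,26,234),(6,-26,234),(-2.5,24,120),(2.5,24,120)]))).round().tolist())
# collar free face -14+s, radius 12 ; nominal block
print(inv(wproj("w3.npz",pose(p[:3],[(-14+p[3],0,122),(-14+p[3],12,110),(-14+p[3],-12,110)]))).round().tolist())
```

```text
0 [[188.0, 197.0], [248.0, 162.0], [249.0, 179.0], [246.0, 219.0], [244.0, 214.0]]
10 [[188.0, 197.0], [278.0, 162.0], [284.0, 179.0], [280.0, 219.0], [278.0, 213.0]]
20 [[188.0, 197.0], [307.0, 162.0], [318.0, 179.0], [314.0, 218.0], [310.0, 213.0]]
[ 5.5528e+02 -8.9312e+01  2.0000e-01  1.0835e+01] [-0.2  1.  -0.1 -0.3  2.7 -0.5 -1.6  0.3  0.2  0.2]
[[91.0, 59.0], [113.0, 59.0], [68.0, 251.0], [144.0, 251.0], [136.0, 496.0], [94.0, 95.0], [111.0, 95.0]]
[[378.0, 167.0], [370.0, 120.0], [363.0, 189.0]]
```

Call:
servo_tool([
  [0,0.04,-0.18],
  [0,0,-0.18],
  [0,0,-0.18],
  [0,0,0],
  [0.2,0.04,0],
  [0.2,0.04,0],
  [0.2,0.04,0],
  [0,0,0],
], turn=[0,0,0,0,0,0,0,0])

```text
time: 9.25
ee_pos: [498.4, -101.4, 177.0]
tcp_rot: [3.141, 0.0, 1.77]
ft_force: [0.5, -0.5, -1.2]
grip_width: 11.2
```

Call:
servo_tool([
  [0.1,0.02,0],
  [0.1,0.02,0],
  [0.1,0.02,0],
  [0.1,0.02,0],
  [0.1,0.02,0],
  [0.1,0.02,0],
  [0.08,0.02,0],
  [0,0,0],
], turn=[0,0,0,0,0,0,0,0])

```text
time: 10.25
ee_pos: [531.4, -94.4, 176.8]
tcp_rot: [3.141, 0.0, 1.769]
ft_force: [-0.3, -0.4, -1.5]
grip_width: 11.6
```

Call:
servo_tool([
  [0,0,0],
  [0,0,0],
  [0,0,0],
  [0,0,0],
  [0,0,0],
  [0,0,0],
  [0,0,0],
  [0,0,0],
], turn=[0,0,0,0,0,0,0,0])

```text
time: 11.25
ee_pos: [531.0, -94.5, 176.8]
tcp_rot: [-3.142, 0.0, 1.769]
ft_force: [0.2, -0.3, -1.0]
grip_width: 11.5
```

Run:
```python
from bench import bot
import cv2,numpy as np
o=bot.observe();print(o["time"],o["ee_pos"],o["tcp_rot"],o["ft_force"])
a=cv2.resize(cv2.convertScaleAbs(bot.capture("wrist")[150:330,240:480],alpha=1.3,beta=10),(480,360),interpolation=cv2.INTER_CUBIC)
b=cv2.resize(bot.capture("scene")[160:260,270:370],(320,320),interpolation=cv2.INTER_CUBIC)
c=np.zeros((360,800,3),np.uint8);c[:,:480]=a;c[:320,480:]=b
cv2.imwrite("pics/w4.png",c)
```

```text
11.25 [530.98524318 -94.48992652 176.79174186] [-3.14154022e+00  3.77725970e-07  1.76914306e+00] [ 0.22687225 -0.31872473 -0.98113085]
```

View pics/w4.png

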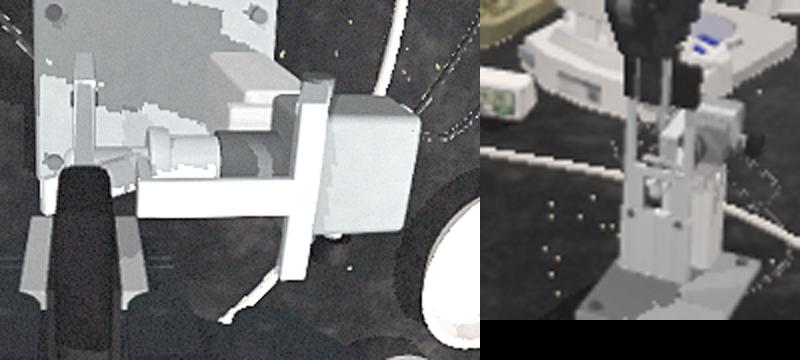

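The peg tip shows inside the eye (scene inset at about 655,188) and the keeper passes through the window. I'll lower slowly to find the top of the peg by touch.

Call:
servo_tool([
  [0,0,-0.01],
  [0,0,-0.01],
  [0,0,-0.01],
  [0,0,-0.01],
  [0,0,-0.01],
  [0,0,0],
  [0,0,0],
  [0,0,0],
], turn=[0,0,0,0,0,0,0,0])

```text
time: 12.35
ee_pos: [531.0, -94.5, 174.3]
tcp_rot: [3.142, 0.0, 1.769]
ft_force: [0.1, 0.8, -2.2]
grip_width: 11.2
```

Call:
servo_tool([
  [0,0,-0.01],
  [0,0,-0.01],
  [0,0,0],
  [0,0,0],
  [0,0,0],
  [0,0,0],
  [0,0,0],
  [0,0,0],
], turn=[0,0,0,0,0,0,0,0])

```text
time: 13.35
ee_pos: [531.1, -94.5, 173.5]
tcp_rot: [3.141, 0.0, 1.769]
ft_force: [-1.3, 1.0, 4.1]
grip_width: 11.7
```

Contact is at TCP z ≈ 173.7, as predicted. I'll rise 1 mm, then slide in.

Call:
servo_tool([
  [0,0,0.01],
  [0,0,0.01],
  [0.04,0.008,0],
  [0.05,0.01,0],
  [0.05,0.01,0],
  [0.05,0.01,0],
  [0.05,0.01,0],
  [0,0,0],
], turn=[0,0,0,0,0,0,0,0])

```text
time: 14.35
ee_pos: [543.3, -92.0, 174.3]
tcp_rot: [3.141, 0.0, 1.769]
ft_force: [0.6, 0.5, -2.2]
grip_width: 11.2
```

Call:
servo_tool([
  [0.03,0.006,0],
  [0.03,0.006,0],
  [0.03,0.006,0],
  [0.02,0.004,0],
  [0.02,0.004,0],
  [0.02,0.004,0],
  [0,0,0],
  [0,0,0],
], turn=[0,0,0,0,0,0,0,0])

```text
time: 15.35
ee_pos: [550.2, -90.6, 174.2]
tcp_rot: [-3.141, -0.0, 1.769]
ft_force: [-0.3, -0.8, -1.6]
grip_width: 11.6
```

Call:
servo_tool([
  [0.01,0.002,0],
  [0.01,0.002,0],
  [0.01,0.002,0],
  [0.01,0.002,0],
  [0,0,0],
  [0,0,0],
  [0,0,0],
  [0,0,0],
], turn=[0,0,0,0,0,0,0,0])

```text
time: 16.35
ee_pos: [552.3, -90.2, 174.2]
tcp_rot: [-3.141, -0.0, 1.769]
ft_force: [-3.4, -1.4, -1.1]
grip_width: 11.3
```

Call:
servo_tool([
  [0.01,0.002,0],
  [0.01,0.002,0],
  [0.01,0.002,0],
  [0.01,0.002,0],
  [0,0,0],
  [0,0,0],
  [0,0,0],
  [0,0,0],
], turn=[0,0,0,0,0,0,0,0])

```text
time: 17.35
ee_pos: [554.3, -89.8, 174.2]
tcp_rot: [-3.141, -0.0, 1.769]
ft_force: [-4.3, -1.0, 0.0]
grip_width: 11.6
```

Call:
servo_tool([
  [0.01,0.002,0],
  [0.01,0.002,0],
  [0.01,0.002,0],
  [0,0,0],
  [0,0,0],
  [0,0,0],
  [0,0,0],
  [0,0,0],
], turn=[0,0,0,0,0,0,0,0])

```text
time: 18.35
ee_pos: [555.3, -89.5, 174.2]
tcp_rot: [-3.14, -0.0, 1.769]
ft_force: [-5.6, -1.2, 0.9]
grip_width: 11.3
```

Run:
```python
from bench import bot
import cv2,numpy as np
o=bot.observe();print(o["time"],o["ee_pos"],o["ft_force"],o["torque"])
i=bot.camera_info("wrist");np.savez("w5.npz",K=i["camera_matrix"],r=i["rvec"],t=i["tvec"])
w=bot.capture("wrist")
a=cv2.resize(cv2.convertScaleAbs(w[170:310,250:400],alpha=1.3,beta=10),(525,490),interpolation=cv2.INTER_CUBIC)
b=cv2.resize(bot.capture("scene")[165:245,300:360],(270,360),interpolation=cv2.INTER_CUBIC)
c=np.zeros((490,795,3),np.uint8);c[:,:525]=a;c[:360,525:]=b
cv2.imwrite("pics/w5.png",c)
```

```text
18.35 [555.27768012 -89.5340383  174.23272003] [-5.56907663 -1.2248193   0.88242486] [-0.37756935  1.35892724 -0.02710461]
```

View pics/w5.png

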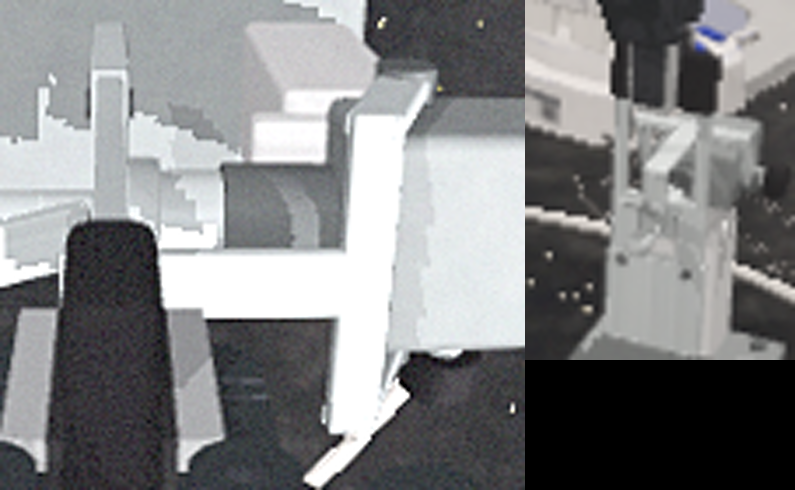

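The wrist view shows the eye bar against the collar, but I can't tell whether the keeper has dropped. I'll push about 1 mm more, then pull back slightly and read the force.

Call:
servo_tool([
  [0.01,0.002,0],
  [0.01,0.002,0],
  [0,0,0],
  [0,0,0],
  [0,0,0],
  [0,0,0],
  [0,0,0],
  [0,0,0],
], turn=[0,0,0,0,0,0,0,0])

```text
time: 19.45
ee_pos: [556.0, -89.4, 174.2]
tcp_rot: [-3.14, -0.0, 1.769]
ft_force: [-6.7, -1.7, 1.8]
grip_width: 11.6
```

Call:
servo_tool([
  [-0.01,-0.002,0],
  [-0.01,-0.002,0],
  [-0.01,-0.002,0],
  [-0.01,-0.002,0],
  [0,0,0],
  [0,0,0],
  [0,0,0],
  [0,0,0],
], turn=[0,0,0,0,0,0,0,0])

```text
time: 20.45
ee_pos: [554.6, -89.7, 174.2]
tcp_rot: [-3.141, -0.0, 1.769]
ft_force: [-4.8, -1.5, -0.3]
grip_width: 11.2
```

Call:
servo_tool([
  [-0.01,-0.002,0],
  [-0.01,-0.002,0],
  [-0.01,-0.002,0],
  [0,0,0],
  [0,0,0],
  [0,0,0],
  [0,0,0],
  [0,0,0],
], turn=[0,0,0,0,0,0,0,0])

```text
time: 21.45
ee_pos: [553.8, -89.9, 174.3]
tcp_rot: [3.141, 0.0, 1.769]
ft_force: [-1.7, -0.4, -3.2]
grip_width: 11.1
```

Call:
servo_tool([
  [-0.01,-0.002,0],
  [-0.01,-0.002,0],
  [0,0,0],
  [0,0,0],
  [0,0,0],
  [0,0,0],
  [0,0,0],
  [0,0,0],
], turn=[0,0,0,0,0,0,0,0])

```text
time: 22.45
ee_pos: [553.3, -90.2, 174.5]
tcp_rot: [3.14, 0.0, 1.769]
ft_force: [5.7, 1.7, -6.2]
grip_width: 11.4
```

Pulling back is resisted at about 6 N, so it's caught. I'll relax to neutral, lower onto the peg and release.

Call:
servo_tool([
  [0.01,0.002,0],
  [0.005,0.001,0],
  [0,0,-0.005],
  [0,0,-0.005],
  [0,0,0],
  [0,0,0],
  [0,0,0],
  [0,0,0],
], turn=[0,0,0,0,0,0,0,0], newtons=20)

```text
time: 23.45
ee_pos: [553.4, -90.1, 174.1]
tcp_rot: [3.141, 0.0, 1.769]
ft_force: [2.5, 1.5, 1.0]
grip_width: 11.6
```

Call:
servo_tool([
  [0.01,0.002,0],
  [0,0,0],
  [0,0,0],
  [0,0,0],
  [0,0,0],
  [0,0,0],
  [0,0,0],
  [0,0,0],
], turn=[0,0,0,0,0,0,0,0])

```text
time: 24.45
ee_pos: [553.6, -90.0, 173.8]
tcp_rot: [-3.141, 0.0, 1.769]
ft_force: [0.1, 0.0, 3.9]
grip_width: 11.1
```

Call:
servo_tool([
  [0,0,0],
  [0,0,0],
  [0,0,0],
  [0,0,0],
  [0,0,0],
  [0,0,0],
  [0,0,0],
  [0,0,0],
], turn=[0,0,0,0,0,0,0,0], claw=40)

```text
time: 25.45
ee_pos: [553.8, -89.9, 173.8]
tcp_rot: [3.142, 0.0, 1.769]
ft_force: [0.7, -0.0, -0.3]
grip_width: 40.0
```

Run:
```python
from bench import bot
import cv2,numpy as np
o=bot.observe();print(o["time"],o["ee_pos"],o["ft_force"],o["grip_width"])
w=bot.capture("wrist")
a=cv2.resize(cv2.convertScaleAbs(w[170:310,250:400],alpha=1.3,beta=10),(525,490),interpolation=cv2.INTER_CUBIC)
b=cv2.resize(bot.capture("scene")[165:245,300:360],(270,360),interpolation=cv2.INTER_CUBIC)
c=np.zeros((490,795,3),np.uint8);c[:,:525]=a;c[:360,525:]=b
cv2.imwrite("pics/w6.png",c)
```

```text
25.45 [553.75496973 -89.93220459 173.83099057] [ 0.72119345 -0.00695134 -0.25640799] 40.00936679568139
```

View pics/w6.png

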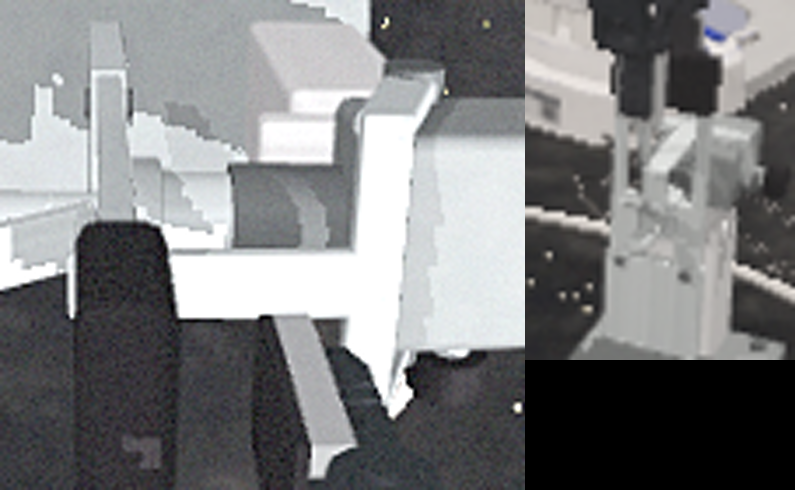

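It hangs upright and free between the fingers. I'll retreat straight up.

Call:
servo_tool([
  [0,0,0.1],
  [0,0,0.2],
  [0,0,0.3],
  [0,0,0.4],
  [0,0,0.4],
  [0,0,0.4],
  [0,0,0.2],
  [0,0,0],
], turn=[0,0,0,0,0,0,0,0])

```text
time: 26.55
ee_pos: [554.3, -90.1, 275.1]
tcp_rot: [3.139, 0.001, 1.769]
ft_force: [-0.2, -0.0, -0.9]
grip_width: 39.9
```

Call:
servo_tool([
  [-0.4,0.4,0],
  [-0.6,0.6,0],
  [-0.6,0.6,0],
  [-0.6,0.6,0],
  [-0.4,0.4,0],
  [0,0,0],
  [0,0,0],
  [0,0,0],
], turn=[0,0,0,0,0,0,0,0])

```text
time: 27.55
ee_pos: [424.6, 39.5, 273.6]
tcp_rot: [-3.142, 0.0, 1.768]
ft_force: [0.2, -0.0, 0.2]
grip_width: 39.8
```

Run:
```python
from bench import bot
import cv2,numpy as np
o=bot.observe();print(o["time"],o["ee_pos"],o["ft_force"])
s=bot.capture("scene")[130:320,250:450];t=bot.capture("top")[150:270,290:410]
a=cv2.resize(s,(480,456),interpolation=cv2.INTER_CUBIC);b=cv2.resize(t,(320,320),interpolation=cv2.INTER_CUBIC)
c=np.zeros((456,800,3),np.uint8);c[:,:480]=a;c[:320,480:]=b
cv2.imwrite("pics/w7.png",c)
```

```text
27.55 [424.60809851  39.46594358 273.61984352] [ 0.1614032  -0.03713051  0.22020534]
```

View pics/w7.png

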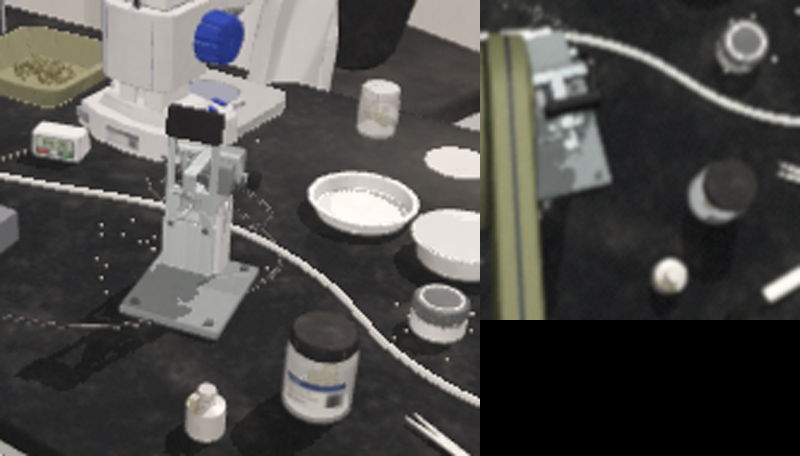

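The hanger hangs upright on the peg (scene inset, about 200,170) and the bystanders haven't moved. I'm handing the job in.

```bash
python3 -c "
from bench import bot
print(bot.sign_off())"
```

```text
the job is handed in; nothing more can be done
None
```

The hanger is out of its holder and hanging upright on the peg, caught between keeper and collar. I handed the job in at about 28 s of the 61 s allowed.

- **Placing:** By sight the peg block stood about 11 mm farther in than nominal. I slid the eye along the peg and pushed against the collar with at most about 7 N.
- **Catch check:** I pulled back about 3 mm. The push force fell away quickly and turned into about 6 N of resistance, so the keeper is holding the eye. I did not see the keeper drop; the pictures were ambiguous, so this rests on the pull test.
- **After release:** The force on the tool was about zero. The last picture, taken with the arm well clear, shows the hanger upright on the peg. The jar and the white knob piece look unmoved. The beaker was outside that picture, but the arm never went near it after the first pass overhead.
- **Picture count:** I viewed 11 pictures, one over the budget of 10.

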